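# Pack the dryer repair caddy in the coin laundry

### The arm

A 6-joint arm with a two-finger parallel gripper is mounted at the origin on the work surface. World frame = base frame: x ahead of the robot, y to its left, z up, the work surface at z = 0. Lengths are in m, angles in rad, forces in N, time in s.
With the tool pointing down it reaches from about 0.375 to 0.975 m from the base axis. Payload 3.8 kg.
Tool frame: the origin (TCP) lies at the very end of the fingers, on their centre line; the grasp point (between the pads) lies 19 mm behind it; z points along the fingers, y is the line along which they close (so a half turn about z gives the same grasp; the last joint's range is limited). The gripper opens to 85 mm and grips with 20 to 120 N. Pads are 22 mm wide; open, the fingers measure 114 mm over their backs; the gripper's body (76 mm by 85 mm) begins 54 mm behind the grasp point. The pads swing forward as they close: fully open they stand 13 mm farther back than shut.
Start: joints at [1.085, 0.264, 1.604, -0, 1.274, -0.037], TCP at [0.293, 0.608, 0.231] pointing down, gripper open.
Joint ranges: [-2.63, 2.63], [-0.94, 2.18], [0.31, 2.57], [-1.31, 4.45], [0, 2.66], [-2.55, 2.55]. Speed limits (rad/s): [2.57, 2.57, 3.14, 3.14, 3.14, 3.14].

### API

Orientations are given as a rotation vector (axis times angle).
In Python, from workcell import bot gives the robot as it stands. The module is installed in compiled form; this text tells all that it offers.
- The arm moves only by the shell command python3 -m jog 'ROWS' [OPENING] [FORCE]. ROWS is a JSON list of rows, 1 to 5 of them, each of 4 numbers: dx, dy, dz in m, then a turn about the tool's z in rad; each row shifts and turns the commanded pose from where the row before left it, along the tool's axes as they then stand; what a row does not reach is not made up. A row lasts 1/8 s, in which the tool goes at most 0.0625 m and 0.188 rad, less where a joint would pass 70% of its speed; a pose out of reach is approached as far as the arm can. OPENING is the opening from 0.0 (shut) to 1.0 (fully open), set as the command begins (- or left out keeps the last). The fingers move at their own pace and stop on an object; FORCE is the grip in N (left out, the last holds). Time passes only in rows, so rows that do not move let the fingers close. It prints the time, the measured TCP pose, the force, the opening and the grip force at its end.
- bot.read_state(): the state, without advancing time (a new reading comes with each control period).
- bot.read_camera(name): name is "scene" or "top"; returns the picture (480x640x3 uint8, red, green, blue); there is no depth.
- bot.camera_info(name): a dict with "intrinsics" (3x3 intrinsics, pixels), "extrinsics" (4x4, takes a point from camera to world coordinates). Camera axes: x right, y down, z forward; pixel columns grow to the right and rows downward; lengths in m; the calibration is good to about 2 mm. A picture is of the moment at which its call begins. camera_info takes no time and is no camera call.
- bot.finish_job(): hands the job in; it is judged then, once.
Trained networks look in the newest picture that a camera, given by its name, has taken for a name from the list of things; names that differ only in an ending like _2 or _b are one class to them, and where a whole thing is asked for, a point or a joint stands for the part that bears it (a point fixed in the world has none). Each returns a list of dicts, best first, with "conf" (0 to 1); they miss things now and then, are a little off and sometimes report something else, mostly with a low value. They report only what shows in the picture. A call takes as long as a camera call. They do not tell look-alikes from the thing itself.
- bot.search_frame(camera, thing): "box" ([left, top, right, bottom] in pixels, round what is visible of it).
- bot.regions_of(camera, thing): "pixels" (480x640 bool, what is visible of it) and "box" ([left, top, right, bottom] in pixels, round what is visible of it).
- bot.spot_point(camera, thing): "pixel" ([row, column] in pixels: a listed point, or the origin of a listed thing).
The state is a dict: "time": time; "q": joint angles; "joint_vel": joint speeds; "joint_torque": joint torques, N m; "tool_pos": TCP position; "tcp_rot": TCP orientation; "wrist_force": force on the tool from outside, world axes, zero at the start; "torque": the same for the moment, N m; "width": opening from 0.0 (shut) to 1.0 (fully open); "grip_force": force on a finger pad.
Only numpy, scipy, OpenCV 4.12 (cv2) and the standard library are available. Lean on these libraries where they do the work, as an engineer would, in place of code of your own. Each camera call takes 0.05 s, during which the arm holds its last target. There are 200 camera calls.

### The job

Pack the black caddy on the counter for the dryer repair: put the large dial knob, the long door handle, the coin box and the levelling foot each into the recess shaped for it, upright and right down on the recess floor. The small knob and the short handle are for the washers: leave them where they lie.

Things in the scene. Friction and masses are not known exactly. Their poses are not given: they have to be found in the camera images.
- knob_large: Large cream dial knob to be packed: disc 60 diameter, 16 thick, with a raised grip bar 56 long (along x), 12 wide (y), 18 high on top; 34 high in all, about 70 g (varies). Sizes in mm. Origin: centre of the underside; z up.
- handle_long: Long cream door handle to be packed: bridge-shaped bar 88 long (x), 22 wide (y), 26 high (bar 16 thick on two 10 high feet), about 80 g (varies). Sizes in mm. Origin: centre of the underside; z up.
- coin_box: Open-topped steel coin box to be packed: 62 long (x), 44 wide (y), 40 high, walls 2.5, a small dark tab on one short side, about 150 g (varies). Sizes in mm. Origin: centre of the underside; z up.
- foot: Levelling foot to be packed: black rubber disc 40 diameter, 12 thick, steel hex nut above it (22 across, up to 21 high), upright steel threaded stem 12 diameter up to 62 high; stands on the disc; about 90 g (varies). Sizes in mm. Origin: centre of the underside; z up.
- knob_small: Small cream knob, NOT to be packed: same form as the large one, disc 42 diameter, 14 thick, grip bar 38 x 10 x 14, 28 high in all. Origin: centre of the underside.
- handle_short: Short cream door handle, NOT to be packed: same form as the long one, 58 long (x), 22 wide, 26 high. Origin: centre of the underside.
- pocket_knob: Light grey insert plate 116 (x) x 88 (y) x 12, fixed, in the black caddy (250 x 194, rim 18 above the table); with a round recess 78 diameter for the large knob, sunk 8, black floor 4 above the plate's underside. Origin: centre of the underside, 4 above the table; recess centred on it. Four inserts lie 2 x 2; which lies where varies. All in mm.
- pocket_handle: Light grey insert plate 116 (x) x 88 (y) x 12, fixed, in the black caddy (250 x 194, rim 18 above the table); with a long narrow recess 104 (x) x 38 (y) for the long handle, sunk 8, black floor 4 above the plate's underside. Origin: centre of the underside, 4 above the table; recess centred on it. Four inserts lie 2 x 2; which lies where varies. All in mm.
- pocket_coinbox: Light grey insert plate 116 (x) x 88 (y) x 12, fixed, in the black caddy (250 x 194, rim 18 above the table); with a wide rectangular recess 80 (x) x 60 (y) for the coin box, sunk 8, black floor 4 above the plate's underside. Origin: centre of the underside, 4 above the table; recess centred on it. Four inserts lie 2 x 2; which lies where varies. All in mm.
- pocket_foot: Light grey insert plate 116 (x) x 88 (y) x 12, fixed, in the black caddy (250 x 194, rim 18 above the table); with a small round recess 56 diameter for the levelling foot, sunk 8, black floor 4 above the plate's underside. Origin: centre of the underside, 4 above the table; recess centred on it. Four inserts lie 2 x 2; which lies where varies. All in mm.
There are look-alikes about, which are no part of the job. Leave any red look-alike of the foot alone.

How it is judged:
By the outcome, as a careful person would: the job done as asked, in the order asked, and still so for the second after the job is handed in, with the robot touching nothing.
It also fails if it takes over 128 s, if anything falls off the work surface, if the arm or the gripper's body presses on something with over 40 N, if the wrist force passes 120 N, or if a joint passes its speed limit or range.

## Working session

There is one attempt and no reset: what is moved stays moved. The work goes in short steps, Python scripts to look and compute and a shell command to move; the robot and the scene stay as the last step left them, time stands still between calls to the robot, and variables do not carry over. Pictures are saved under pics/ and viewed, at most 14 in all, crops included, and the job is handed in when it is done.

```bash
mkdir -p pics; cat > h.py <<'E'
import numpy as np,cv2
from workcell import bot
def snap(cam,name):
    im=bot.read_camera(cam); cv2.imwrite(f'pics/{name}.png',im[:,:,::-1]); return im
def ray(cam,u,v,z):
    i=bot.camera_info(cam);K=np.array(i['intrinsics']);T=np.array(i['extrinsics'])
    d=T[:3,:3]@np.linalg.solve(K,[u,v,1.]);o=T[:3,3]
    return o+d*(z-o[2])/d[2]
def proj(cam,p):
    i=bot.camera_info(cam);K=np.array(i['intrinsics']);T=np.array(i['extrinsics'])
    c=K@(T[:3,:3].T@(np.array(p)-T[:3,3]));return c[:2]/c[2]
E
python3 - <<'E'
from h import *
snap('top','t0');snap('scene','s0')
for c in('top','scene'):
    print(c,np.array(bot.camera_info(c)['extrinsics']).round(3).tolist(),np.array(bot.camera_info(c)['intrinsics']).round(1).tolist())
s=bot.read_state();print(s['tool_pos'],s['tcp_rot'])
for t in['knob_large','handle_long','coin_box','foot','knob_small','handle_short','pocket_knob','pocket_handle','pocket_coinbox','pocket_foot']:
    print(t,[(np.round(d['pixel']).tolist(),round(d['conf'],2)) for d in bot.spot_point('top',t)])
E
```

```text
top [[-0.044, -0.972, 0.231, 0.339], [-0.999, 0.042, -0.012, -0.028], [0.002, -0.232, -0.973, 0.915], [0.0, 0.0, 0.0, 1.0]] [[515.9, 0.0, 318.5], [0.0, 515.9, 239.9], [0.0, 0.0, 1.0]]
scene [[-0.495, 0.526, -0.692, 1.092], [0.869, 0.304, -0.39, 0.293], [0.005, -0.795, -0.607, 0.557], [0.0, 0.0, 0.0, 1.0]] [[453.3, 0.0, 310.4], [0.0, 453.3, 241.2], [0.0, 0.0, 1.0]]
[0.29255532 0.60756976 0.23006473] [-0.69890829 -3.06231122  0.00310838]
knob_large [([286.0, 488.0], 0.51), ([220.0, 339.0], 0.41)]
handle_long [([309.0, 330.0], 0.64)]
coin_box [([225.0, 499.0], 0.8)]
foot [([249.0, 302.0], 0.8), ([220.0, 340.0], 0.76)]
knob_small [([206.0, 413.0], 0.68)]
handle_short [([288.0, 487.0], 0.66)]
pocket_knob [([263.0, 237.0], 0.59)]
pocket_handle [([203.0, 236.0], 0.95)]
pocket_coinbox [([207.0, 184.0], 0.97)]
pocket_foot [([271.0, 191.0], 0.89)]
```

View pics/t0.png

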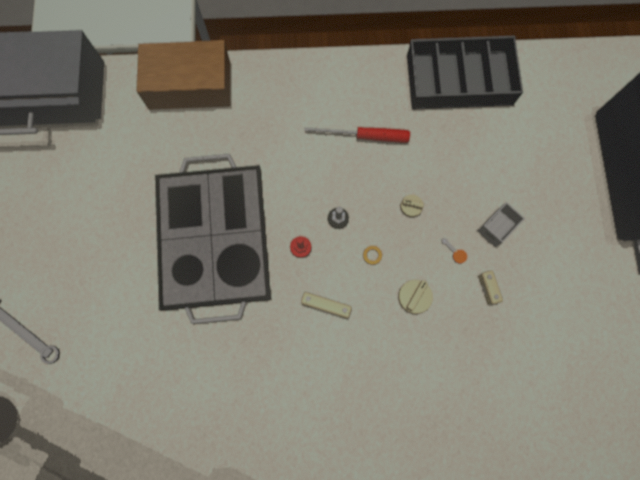

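View pics/s0.png

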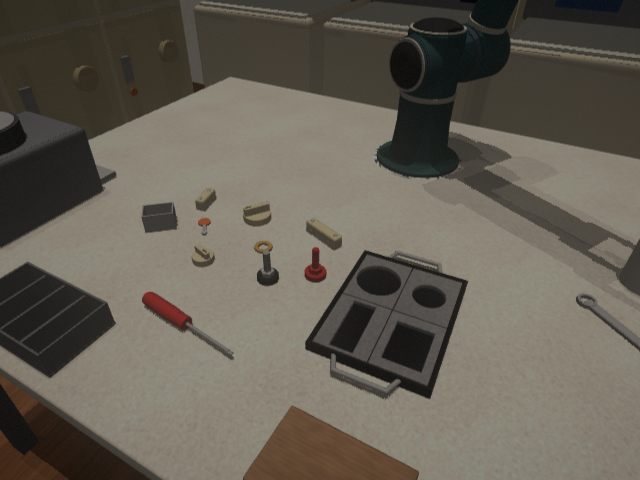

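```bash
cat >> h.py <<'E'
from scipy.optimize import minimize
def cyl(r,z0,z1,n=32):
    a=np.linspace(0,2*np.pi,n,endpoint=False);return [np.array([r*np.cos(t),r*np.sin(t),z]) for t in a for z in(z0,z1)]
def box(l,w,z0,z1): return [np.array([x*l/2,y*w/2,z]) for x in(-1,1) for y in(-1,1) for z in(z0,z1)]
mm=lambda L:[np.array(p)/1000. for p in L]
# each model: list of convex pieces (mm)
M={'knob_large':[cyl(30,0,16),box(56,12,16,34)],'handle_long':[box(88,22,0,26)],'coin_box':[box(62,44,0,40)],
 'foot':[cyl(20,0,12),cyl(12,12,21),cyl(6,21,62)]}
for k in('knob','handle','coinbox','foot'): M['pocket_'+k]=[box(116,88,16,16)]
def silh(cam,thing,x,y,yaw):
    i=bot.camera_info(cam);K=np.array(i['intrinsics']);T=np.array(i['extrinsics']);m=np.zeros((480,640),np.uint8)
    c,s=np.cos(yaw),np.sin(yaw);R=np.array([[c,-s,0],[s,c,0],[0,0,1]])
    for piece in M[thing]:
        P=np.array(mm(piece))@R.T+[x,y,0];q=(P-T[:3,3])@T[:3,:3]@K.T;q=q[:,:2]/q[:,2:]
        h=cv2.convexHull((q*16).astype(np.int32));cv2.fillConvexPoly(m,h,255,cv2.LINE_AA,4)
    return m/255.
def fit(thing,masks,x,y):
    def cost(p):
        c=0
        for cam,mk in masks.items():
            r=silh(cam,thing,*p);c+=1-np.minimum(r,mk).sum()/np.maximum(r,mk).sum()
        return c/len(masks)
    best=None
    for a in np.arange(-90,90,30):
        r=minimize(cost,[x,y,np.radians(a)],method='Nelder-Mead',options=dict(initial_simplex=[[x,y,np.radians(a)],[x+.01,y,np.radians(a)],[x,y+.01,np.radians(a)],[x,y,np.radians(a+20)]],maxiter=70))
        if best is None or r.fun<best.fun:best=r
    return best
E
python3 - <<'E'
from h import *
im=snap('top','t1');bot.read_camera('scene')
cv2.imwrite('pics/c1.png',cv2.resize(im[190:325,295:530],None,fx=3.4,fy=3.4,interpolation=3)[:,:,::-1])
near={'knob_large':(415,297),'handle_long':(327,305),'coin_box':(500,225),'foot':(338,217),'pocket_knob':(238,265),'pocket_handle':(234,202),'pocket_coinbox':(184,207),'pocket_foot':(187,269)}
for t,(u,v) in near.items():
    g=ray('top',u,v,.015);masks={}
    for cam in('top','scene'):
        uv=proj(cam,[g[0],g[1],.015])
        L=bot.regions_of(cam,t)
        L=[d for d in L if np.hypot((d['box'][0]+d['box'][2])/2-uv[0],(d['box'][1]+d['box'][3])/2-uv[1])<25]
        if L: masks[cam]=L[0]['pixels'].astype(float)
    print(t,g.round(3),[(c,int(m.sum())) for c,m in masks.items()])
    for ms in [masks]+[{c:m} for c,m in masks.items()]:
        r=fit(t,ms,g[0],g[1]);print('   ',list(ms),r.x[:2].round(4),'yaw',np.degrees(r.x[2]).round(1),'cost',round(r.fun,3))
E
```

```text
knob_large [ 0.444 -0.204  0.015] [('top', 991), ('scene', 551)]
    ['top', 'scene'] [ 0.4466 -0.2049] yaw -32.5 cost 0.108
    ['top'] [ 0.4469 -0.2048] yaw -34.5 cost 0.066
    ['scene'] [ 0.4431 -0.2065] yaw -25.4 cost 0.138
handle_long [ 0.436 -0.05   0.015] [('top', 712), ('scene', 532)]
    ['top', 'scene'] [ 0.4377 -0.0471] yaw -112.6 cost 0.203
    ['top'] [ 0.4375 -0.0468] yaw 68.8 cost 0.13
    ['scene'] [ 0.437  -0.0477] yaw -114.7 cost 0.259
coin_box [ 0.567 -0.369  0.015] [('top', 1120), ('scene', 913)]
    ['top', 'scene'] [ 0.5668 -0.3679] yaw -47.8 cost 0.076
    ['top'] [ 0.5671 -0.3682] yaw -48.6 cost 0.062
    ['scene'] [ 0.5663 -0.3666] yaw -43.7 cost 0.071
foot [ 0.595 -0.077  0.015] [('top', 397), ('scene', 445)]
    ['top', 'scene'] [ 0.5951 -0.0769] yaw -84.1 cost 0.152
    ['top'] [ 0.5957 -0.0772] yaw -59.4 cost 0.114
    ['scene'] [ 0.5933 -0.0779] yaw -23.5 cost 0.18
pocket_knob [0.514 0.105 0.015] [('scene', 2177)]
    ['scene'] [0.5141 0.106 ] yaw 3.5 cost 0.071
    ['scene'] [0.5141 0.106 ] yaw 3.5 cost 0.071
pocket_handle [0.631 0.111 0.015] [('top', 3027), ('scene', 3276)]
    ['top', 'scene'] [0.6324 0.1123] yaw 3.3 cost 0.039
    ['top'] [0.632  0.1112] yaw 3.3 cost 0.031
    ['scene'] [0.6332 0.1133] yaw 3.2 cost 0.027
pocket_coinbox [0.626 0.202 0.015] [('top', 3087), ('scene', 3719)]
    ['top', 'scene'] [0.6277 0.2015] yaw 3.5 cost 0.034
    ['top'] [0.6272 0.2004] yaw 3.0 cost 0.024
    ['scene'] [0.6283 0.2023] yaw 3.3 cost 0.025
pocket_foot [0.511 0.195 0.015] [('top', 3375), ('scene', 2485)]
    ['top', 'scene'] [0.5092 0.194 ] yaw 2.9 cost 0.05
    ['top'] [0.509  0.1933] yaw 2.9 cost 0.032
    ['scene'] [0.5094 0.1953] yaw 3.2 cost 0.06
```

View pics/c1.png

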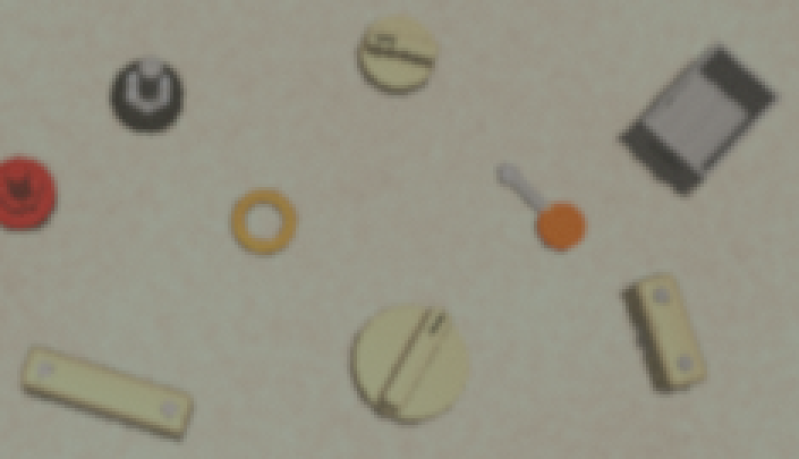

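Candidates in the top view (column, row):
- **Knobs:** large (415,297), small (412,206).
- **Handles:** long (327,305), short (491,288).
- **Feet:** black (338,217), red look-alike (301,246).
- **Coin box:** (500,225). The divided tray at (463,72) is not it.
- **Recesses:** knob (238,265), foot (187,269), handle (234,202), coin box (184,207).

The crop confirms the choice: the big disc, the long bar, the steel box and the black foot.

```bash
cat > go.py <<'E'
import sys,numpy as np
from workcell import bot
from scipy.spatial.transform import Rotation as Ro
def rep(x,y,z,ang=None):
    s=bot.read_state();R=Ro.from_rotvec(s['tcp_rot']).as_matrix()
    a=np.degrees(np.arctan2(R[1,1],R[0,1]));print('t',round(s['time'],2),'tcp',s['tool_pos'].round(4),'close-ang',round(a,1),'down',R[:,2].round(3),'q6',round(s['q'][5],2))
    th=0
    if ang is not None:
        th=np.radians((a-ang+90)%180-90);print('turn',th.round(3),'(',th.round(3)/.18,'rows of .18)')
    R2=R@Ro.from_rotvec([0,0,th]).as_matrix();d=R2.T@(np.array([x,y,z])-s['tool_pos'])
    print('after turn, move',d.round(4),'rows',round(np.linalg.norm(d[:2])/.055,1),'w',round(s['width'],3),'grip',round(s['grip_force'],1),'F',np.round(s['wrist_force'],1))
rep(*map(float,sys.argv[1:]))
E
python3 go.py .4468 -.2049 .2 58
```

```text
t 1.5 tcp [0.2929 0.6081 0.2313] close-ang 64.3 down [ 0. -0. -1.] q6 -0.04
turn 0.11 ( 0.6111111111111112 rows of .18)
after turn, move [-0.5614 -0.6079  0.0313] rows 15.0 w 1.001 grip 0.0 F [-0.3 -0.5  0.2]
```

```bash
python3 -m jog '[[0,0,0,0.11],[-0.0375,-0.0405,0,0],[-0.0375,-0.0405,0,0],[-0.0375,-0.0405,0,0],[-0.0375,-0.0405,0,0]]' 0.5 30 | tail -1
python3 -m jog '[[-0.0375,-0.0405,0,0],[-0.0375,-0.0405,0,0],[-0.0375,-0.0405,0,0],[-0.0375,-0.0405,0,0],[-0.0375,-0.0405,0,0]]' | tail -1
python3 -m jog '[[-0.0375,-0.0405,0,0],[-0.0375,-0.0405,0,0],[-0.0375,-0.0405,0,0],[-0.0375,-0.0405,0,0],[-0.0375,-0.0405,0,0]]'
python3 -m jog '[[0,0,0,0],[0,0,0,0]]' | tail -1
python3 go.py .4468 -.2049 .1 58
```

```text
grip_force: 0.0
grip_force: 0.0
time: 3.38
tool_pos: [0.4376, -0.1529, 0.2317]
tcp_rot: [0.867, 3.018, 0.0]
wrist_force: [1.0, 0.7, 0.3]
width: 0.503
grip_force: 0.0
grip_force: 0.0
t 3.62 tcp [ 0.4371 -0.1508  0.2311] close-ang 57.9 down [-0.001  0.001 -1.   ] q6 -1.4
turn -0.001 ( -0.005555555555555556 rows of .18)
after turn, move [-0.0371 -0.0408  0.1311] rows 1.0 w 0.502 grip 0.0 F [ 0.2  0.8 -0.1]
```

```bash
python3 -m jog '[[-0.037,-0.041,0,0],[0,0,0.06,0],[0,0,0.06,0],[0,0,0.03,0],[0,0,0,0]]' | tail -1
python3 go.py .4468 -.2049 .0175 58;python3 - <<'E'
from h import *
im=snap('scene','s2');cv2.imwrite('pics/s2c.png',cv2.resize(im[120:290,170:400],None,fx=3,fy=3)[:,:,::-1])
E
```

```text
grip_force: 0.0
t 4.25 tcp [ 0.4445 -0.2024  0.0786] close-ang 58.1 down [-0.006  0.003 -1.   ] q6 -1.49
turn 0.002 ( 0.011111111111111112 rows of .18)
after turn, move [-0.0037 -0.0009  0.061 ] rows 0.1 w 0.501 grip 0.0 F [ 0.4 -0.2 -0.5]
```

View pics/s2c.png

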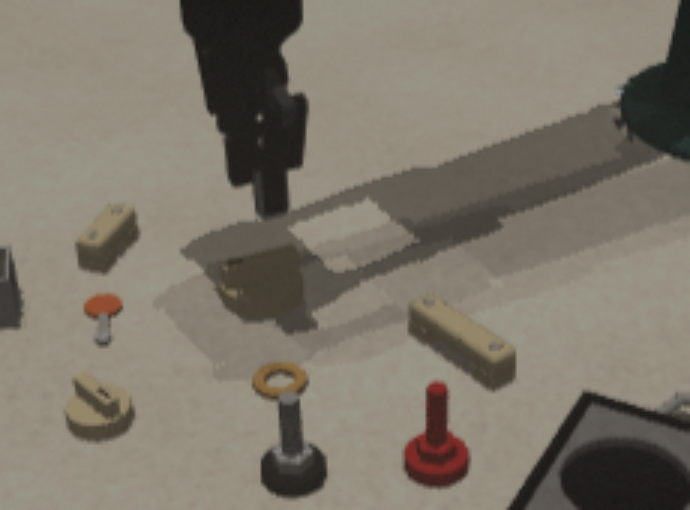

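The gripper hangs above the large knob (about column 257, row 207 in the full frame) with its fingers astride the bar. I go down and grip.

```bash
python3 -m jog '[[-0.0035,-0.001,0.04,0],[0,0,0.015,0],[0,0,0.006,0],[0,0,0,0],[0,0,0,0]]' | grep -E 'pos|force'
python3 go.py .4468 -.2049 .0175 58
python3 -m jog '[[0,0,0,0],[0,0,0,0],[0,0,0,0],[0,0,0,0],[0,0,0,0]]' 0 40
python3 go.py .4468 -.2049 .0175 58
```

```text
tool_pos: [0.4505, -0.2085, 0.0215]
wrist_force: [0.4, 0.1, -0.8]
grip_force: 0.0
t 4.92 tcp [ 0.4505 -0.2085  0.0215] close-ang 58.0 down [ 0.002 -0.001 -1.   ] q6 -1.5
turn -0.0 ( -0.0 rows of .18)
after turn, move [0.005  0.0011 0.004 ] rows 0.1 w 0.501 grip 0.0 F [ 0.4  0.1 -0.8]
time: 5.55
tool_pos: [0.4501, -0.2084, 0.021]
tcp_rot: [0.866, 3.019, -0.0]
wrist_force: [-0.6, -0.1, 5.2]
width: 0.126
grip_force: 40.2
t 5.55 tcp [ 0.4501 -0.2084  0.021 ] close-ang 58.0 down [ 0.001 -0.001 -1.   ] q6 -1.5
turn -0.0 ( -0.0 rows of .18)
after turn, move [0.0047 0.0012 0.0035] rows 0.1 w 0.126 grip 40.2 F [-0.6 -0.1  5.2]
```

```bash
python3 -m jog '[[0,0,-0.02,0],[0,0,-0.05,0],[0,0,-0.04,0],[0,0,0,0],[0,0,0,0]]'
python3 go.py .5143 .1047 .13;python3 - <<'E'
from h import *
im=snap('scene','s3');cv2.imwrite('pics/s3c.png',cv2.resize(im[100:270,170:400],None,fx=3,fy=3)[:,:,::-1])
E
```

```text
time: 6.18
tool_pos: [0.4486, -0.2076, 0.1292]
tcp_rot: [-0.866, -3.018, -0.001]
wrist_force: [-0.6, -0.1, -1.6]
width: 0.129
grip_force: 39.4
t 6.17 tcp [ 0.4486 -0.2076  0.1292] close-ang 58.0 down [-0.002  0.001 -1.   ] q6 -1.5
after turn, move [ 0.1098  0.2996 -0.0007] rows 5.8 w 0.129 grip 39.4 F [-0.6 -0.1 -1.6]
```

View pics/s3c.png

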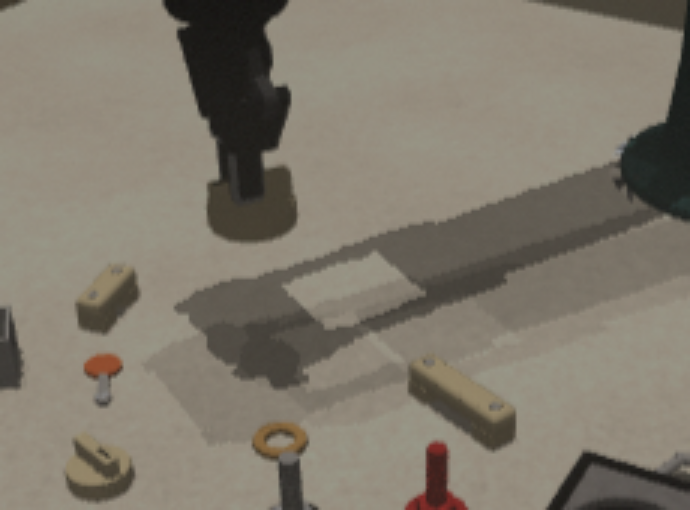

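```bash
python3 go.py .5183 .1022 .13
python3 -m jog '[[0.019,0.05,0,0],[0.019,0.05,0,0],[0.019,0.05,0,0],[0.019,0.05,0,0],[0.019,0.05,0,0]]' | tail -1
python3 -m jog '[[0.015,0.047,0,0],[0,0,0,0],[0,0,0,0],[0,0,0,0]]' | tail -1
python3 go.py .5183 .1022 .05
```

```text
t 6.22 tcp [ 0.448  -0.2073  0.1284] close-ang 58.0 down [-0.003  0.002 -1.   ] q6 -1.5
after turn, move [ 0.1045  0.2997 -0.0013] rows 5.8 w 0.125 grip 39.4 F [ 0.   0.5 -1.5]
grip_force: 39.5
grip_force: 39.5
t 7.35 tcp [0.5127 0.1009 0.1292] close-ang 57.9 down [-0.002 -0.001 -1.   ] q6 -0.86
after turn, move [-0.0041  0.0042  0.0792] rows 0.1 w 0.131 grip 39.5 F [ 0.2  0.3 -0. ]
```

```bash
python3 -m jog '[[-0.004,0.004,0.03,0],[0,0,0.03,0],[0,0,0.02,0],[0,0,0,0],[0,0,0,0]]' | tail -1
python3 go.py .5183 .1022 .030;python3 - <<'E'
from h import *
im=snap('scene','s4');cv2.imwrite('pics/s4c.png',cv2.resize(im[170:370,290:520],None,fx=3,fy=3)[:,:,::-1])
E
```

```text
grip_force: 39.5
t 7.97 tcp [0.5198 0.1027 0.051 ] close-ang 57.9 down [ 0.001  0.    -1.   ] q6 -0.86
after turn, move [ 0.001  -0.0012  0.021 ] rows 0.0 w 0.126 grip 39.5 F [ 0.4 -0.7 -1. ]
```

View pics/s4c.png

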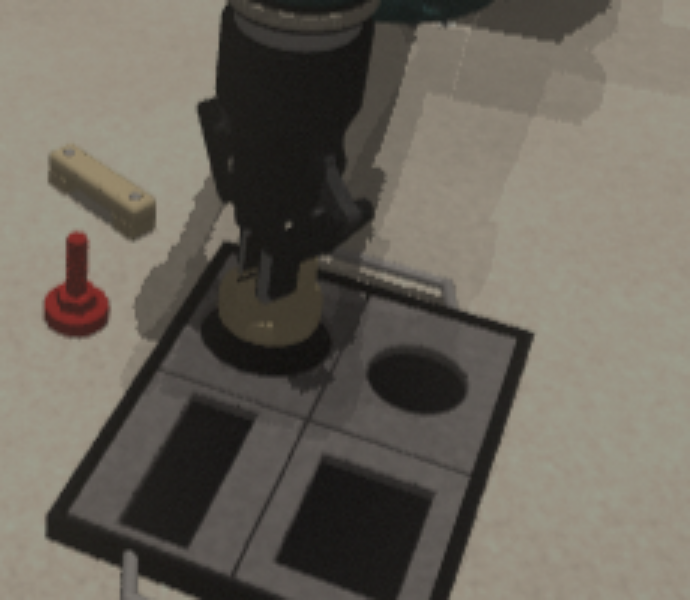

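The knob is held level and centred over the round recess (crop 268,340). I lower it.

```bash
python3 -m jog '[[0.001,-0.001,0.01,0],[0,0,0.008,0],[0,0,0.003,0],[0,0,0,0],[0,0,0,0]]' | grep -E "pos|force"
python3 go.py .5183 .1022 .029
```

```text
tool_pos: [0.5178, 0.1031, 0.0291]
wrist_force: [-0.2, -0.5, -1.4]
grip_force: 39.5
t 8.65 tcp [0.5178 0.1031 0.0291] close-ang 58.0 down [ 0.  0. -1.] q6 -0.86
after turn, move [-0.0009 -0.0005  0.0001] rows 0.0 w 0.123 grip 39.5 F [-0.2 -0.5 -1.4]
```

```bash
python3 -m jog '[[0,0,0.0015,0],[0,0,0,0],[0,0,0,0]]' | grep -E "pos|force"
python3 -m jog '[[0,0,0,0],[0,0,0,0],[0,0,0,0]]' 0.35 | grep -E "pos|force|width"
python3 -m jog '[[0,0,-0.03,0],[0,0,-0.05,0],[0,0,-0.05,0],[0,0,0,0],[0,0,0,0]]' 0.5| grep -E "pos|force"
python3 go.py .4377 -.0471 .1 -21
```

```text
tool_pos: [0.5179, 0.1032, 0.029]
wrist_force: [-3.6, 0.2, 9.0]
grip_force: 40.9
tool_pos: [0.5177, 0.103, 0.0275]
wrist_force: [-0.4, -0.7, -0.2]
width: 0.348
grip_force: 0.0
tool_pos: [0.5175, 0.103, 0.1575]
wrist_force: [-0.2, 0.2, 0.3]
grip_force: 0.0
t 10.03 tcp [0.5175 0.103  0.1575] close-ang 58.0 down [-0. -0. -1.] q6 -0.86
turn 1.379 ( 7.661111111111111 rows of .18)
after turn, move [-0.1687 -0.0207  0.0575] rows 3.1 w 0.499 grip 0.0 F [-0.2  0.2  0.3]
```

```bash
python3 -m jog '[[0,0,0,0.17],[0,0,0,0.17],[0,0,0,0.17],[0,0,0,0.17],[0,0,0,0.17]]' 0.5 30| tail -1
python3 -m jog '[[0,0,0,0.17],[0,0,0,0.17],[0,0,0,0.18],[0,0,0,0],[0,0,0,0]]' | tail -1
python3 go.py .4377 -.0471 .1 -21.2
python3 -m jog '[[-0.056,-0.007,0.015,0],[-0.056,-0.007,0.015,0],[-0.056,-0.007,0.015,0],[0,0,0,0],[0,0,0,0]]' | tail -1
python3 go.py .4377 -.0471 .012 -21.2
```

```text
grip_force: 0.0
grip_force: 0.0
t 11.28 tcp [0.5169 0.1029 0.1564] close-ang -20.3 down [-0.002 -0.    -1.   ] q6 0.5
turn 0.015 ( 0.08333333333333333 rows of .18)
after turn, move [-0.1685 -0.0195  0.0567] rows 3.1 w 0.497 grip 0.0 F [0.5 0.2 0.1]
grip_force: 0.0
t 11.9 tcp [ 0.4396 -0.047   0.1129] close-ang -20.5 down [ 0.001  0.    -1.   ] q6 0.19
turn 0.012 ( 0.06666666666666667 rows of .18)
after turn, move [-0.0009 -0.0018  0.1009] rows 0.0 w 0.5 grip 0.0 F [-0.1  0.1  0. ]
```

```bash
python3 -m jog '[[-0.001,-0.002,0.04,0.012],[0,0,0.04,0],[0,0,0.015,0],[0,0,0.006,0],[0,0,0,0]]' | grep -E "pos|force"
python3 go.py .4377 -.0471 .012 -21.2
python3 -m jog '[[0,0,0,0],[0,0,0,0],[0,0,0,0],[0,0,0,0]]' 0 40 | grep -E "pos|force|width"
python3 go.py .4377 -.0471 .012 -21.2
```

```text
tool_pos: [0.4382, -0.0469, 0.0125]
wrist_force: [0.2, -0.3, 0.2]
grip_force: 0.0
t 12.53 tcp [ 0.4382 -0.0469  0.0125] close-ang -21.1 down [ 0.001 -0.    -1.   ] q6 0.21
turn 0.001 ( 0.005555555555555556 rows of .18)
after turn, move [-0.0004 -0.0004  0.0005] rows 0.0 w 0.501 grip 0.0 F [ 0.2 -0.3  0.2]
tool_pos: [0.4387, -0.0474, 0.0133]
wrist_force: [0.2, 2.0, 7.1]
width: 0.241
grip_force: 40.6
t 13.03 tcp [ 0.4387 -0.0474  0.0133] close-ang -21.2 down [ 0.003 -0.    -1.   ] q6 0.21
turn -0.0 ( -0.0 rows of .18)
after turn, move [-0.0001 -0.0011  0.0013] rows 0.0 w 0.241 grip 40.6 F [0.2 2.  7.1]
```

```bash
python3 -m jog '[[0,0,-0.03,0],[0,0,-0.05,0],[0,0,-0.04,0],[0,0,0,0.16],[0,0,0,0.16]]' | tail -1
python3 -m jog '[[0,0,0,0.165],[0,0,0,0.165],[0,0,0,0.165],[0,0,0,0.165],[0,0,0,0.165]]' | tail -1
python3 -m jog '[[0,0,0,0],[0,0,0,0]]' | tail -1
python3 go.py .6325 .1118 .12 93.2
```

```text
grip_force: 39.7
grip_force: 39.7
grip_force: 39.7
t 14.53 tcp [ 0.4368 -0.0472  0.1317] close-ang -86.7 down [-0. -0. -1.] q6 1.35
turn 0.002 ( 0.011111111111111112 rows of .18)
after turn, move [ 0.2042 -0.1478  0.0117] rows 4.6 w 0.245 grip 39.7 F [-0.9  0.  -1.6]
```

```bash
python3 -m jog '[[0.041,-0.0295,0,0],[0.041,-0.0295,0,0],[0.041,-0.0295,0,0],[0.041,-0.0295,0,0],[0.0405,-0.0295,0,0]]' | tail -1
python3 -m jog '[[0,0,0.03,0],[0,0,0.03,0],[0,0,0.02,0],[0,0,0,0],[0,0,0,0]]' | tail -1
python3 go.py .6325 .1118 .0215 93.2
python3 - <<'E'
from h import *
im=snap('scene','s5');cv2.imwrite('pics/s5c.png',cv2.resize(im[190:390,290:520],None,fx=3,fy=3)[:,:,::-1])
E
```

```text
grip_force: 39.7
grip_force: 39.7
t 15.78 tcp [0.6338 0.1114 0.0528] close-ang -86.8 down [ 0.002  0.    -1.   ] q6 1.65
turn 0.0 ( 0.0 rows of .18)
after turn, move [-0.0014 -0.0004  0.0313] rows 0.0 w 0.245 grip 39.7 F [ 0.4  0.5 -0.6]
```

View pics/s5c.png

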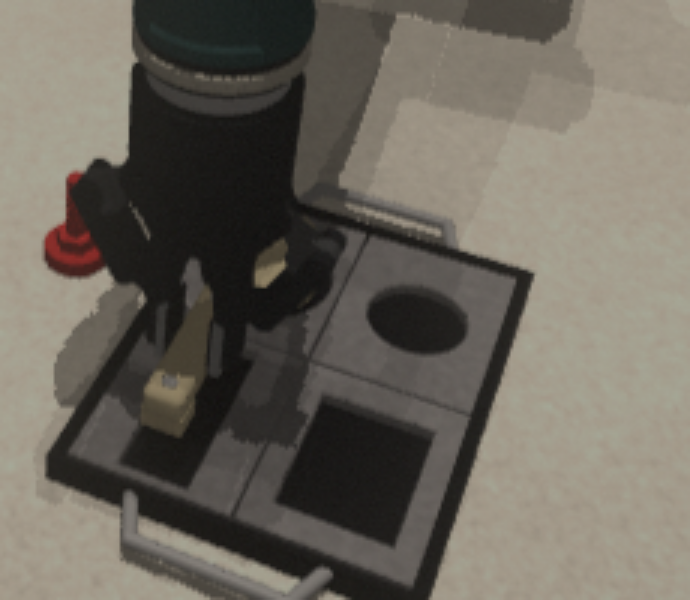

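Handle held level and aligned over the long recess (crop 165,430). I lower it.

```bash
python3 -m jog '[[-0.001,0,0.015,0],[0,0,0.01,0],[0,0,0.005,0],[0,0,0.002,0],[0,0,0,0]]' | grep -E "pos|force"
python3 -m jog '[[0,0,0,0],[0,0,0,0]]' | grep -E "pos|force"
python3 go.py .6325 .1118 .0215 93.2
```

```text
tool_pos: [0.631, 0.1113, 0.0213]
wrist_force: [-7.8, -1.3, 12.3]
grip_force: 41.2
tool_pos: [0.6309, 0.1113, 0.0213]
wrist_force: [-7.2, -1.7, 12.7]
grip_force: 41.2
t 16.7 tcp [0.6309 0.1113 0.0213] close-ang -86.8 down [-0.003 -0.    -1.   ] q6 1.65
turn -0.0 ( -0.0 rows of .18)
after turn, move [ 0.0016 -0.0004 -0.0002] rows 0.0 w 0.244 grip 41.2 F [-7.2 -1.7 12.7]
```

```bash
python3 -m jog '[[0,0,0,0],[0,0,0,0],[0,0,0,0]]' 0.42 | grep -E "pos|force|width"
python3 -m jog '[[0,0,-0.03,0],[0,0,-0.05,0],[0,0,-0.05,0],[0,0,0,0],[0,0,0,0]]' | grep -E "pos|force"
python3 go.py .5668 -.3679 .15
```

```text
tool_pos: [0.6319, 0.1114, 0.0194]
wrist_force: [0.4, -0.4, -0.2]
width: 0.419
grip_force: 0.0
tool_pos: [0.6318, 0.1114, 0.1495]
wrist_force: [-0.7, 0.4, -0.2]
grip_force: 0.0
t 17.7 tcp [0.6318 0.1114 0.1495] close-ang -86.8 down [-0. -0. -1.] q6 1.65
after turn, move [-0.0916  0.475  -0.0005] rows 8.8 w 0.419 grip 0.0 F [-0.7  0.4 -0.2]
```

```bash
python3 -m jog '[[-0.01,0.053,0,0],[-0.01,0.053,0,0],[-0.01,0.053,0,0],[-0.01,0.053,0,0],[-0.01,0.053,0,0]]' 0.85 | tail -1
python3 -m jog '[[-0.01,0.053,0,0],[-0.01,0.053,0,0],[-0.01,0.053,0,0],[-0.01,0.05,0,0],[0,0,0,0.18]]' | tail -1
python3 -m jog '[[0,0,0,0.18],[0,0,0,0.18],[0,0,0,0.18],[0,0,0,0.17],[0,0,0,0]]' | tail -1
python3 -m jog '[[0,0,0,0]]' | tail -1
python3 go.py .5668 -.3679 .07 42
python3 - <<'E'
from h import *
im=snap('top','t5');cv2.imwrite('pics/t5c.png',cv2.resize(im[155:315,145:345],None,fx=3,fy=3)[:,:,::-1])
E
```

```text
grip_force: 0.0
grip_force: 0.0
grip_force: 0.0
grip_force: 0.0
t 19.7 tcp [ 0.5678 -0.3663  0.1481] close-ang -137.6 down [-0.002  0.001 -1.   ] q6 1.79
turn 0.006 ( 0.03333333333333333 rows of .18)
after turn, move [0.0006 0.0018 0.0781] rows 0.0 w 0.849 grip 0.0 F [-0.   0.8  0.5]
```

View pics/t5c.png

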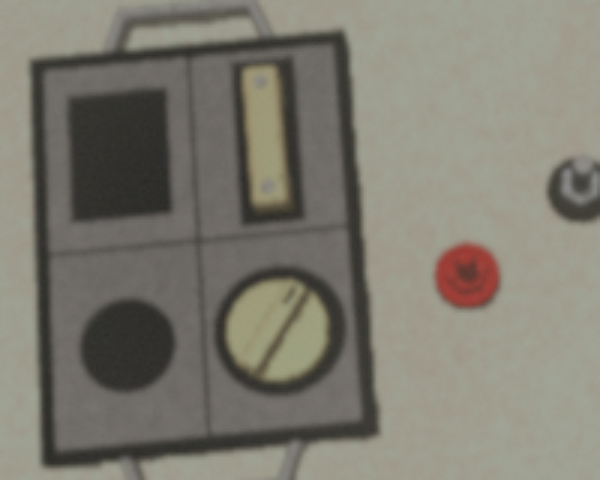

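The crop shows the knob at (280,330) and the handle at (267,140), each seated inside its recess. Now the coin box.

```bash
python3 -m jog '[[0.0005,0.002,0.05,0],[0,0,0.05,0],[0,0,0.025,0],[0,0,0.01,0],[0,0,0,0]]' | grep -E "pos|force"
python3 go.py .5668 -.3679 .012 42
python3 -m jog '[[0,0,0,0],[0,0,0,0],[0,0,0,0],[0,0,0,0],[0,0,0,0]]' 0 40 | grep -E "pos|force|width"
python3 go.py .5668 -.3679 .012 42
python3 -m jog '[[0,0,-0.03,0],[0,0,-0.05,0],[0,0,-0.04,0],[0,0,0,0],[0,0,0,0]]' | grep -E "pos|force|width"
```

```text
tool_pos: [0.5673, -0.3684, 0.0145]
wrist_force: [-0.4, -0.0, 0.3]
grip_force: 0.0
t 20.38 tcp [ 0.5673 -0.3684  0.0145] close-ang -137.8 down [-0.001  0.    -1.   ] q6 1.79
turn 0.004 ( 0.022222222222222223 rows of .18)
after turn, move [-0.0007  0.      0.0025] rows 0.0 w 0.848 grip 0.0 F [-0.4 -0.   0.3]
tool_pos: [0.5689, -0.3696, 0.0171]
wrist_force: [-0.9, 0.2, 5.7]
width: 0.508
grip_force: 43.5
t 21.0 tcp [ 0.5689 -0.3696  0.0171] close-ang -137.8 down [ 0.003 -0.002 -1.   ] q6 1.79
turn 0.004 ( 0.022222222222222223 rows of .18)
after turn, move [-0.0027  0.0005  0.0051] rows 0.0 w 0.508 grip 43.5 F [-0.9  0.2  5.7]
tool_pos: [0.5666, -0.3679, 0.1336]
wrist_force: [0.4, -0.1, -2.1]
width: 0.508
grip_force: 42.8
```

```bash
python3 -m jog '[[0,0,0,-0.178],[0,0,0,-0.178],[0,0,0,-0.178],[0,0,0,-0.178],[0,0,0,-0.178]]' | tail -1
python3 -m jog '[[0,0,0,0],[0,0,0,0]]' | tail -1
python3 go.py .6277 .2013 .135 93.2
```

```text
grip_force: 42.7
grip_force: 42.7
t 22.5 tcp [ 0.5665 -0.3679  0.1329] close-ang -87.0 down [-0.002  0.002 -1.   ] q6 0.91
turn -0.003 ( -0.016666666666666666 rows of .18)
after turn, move [ 0.0929 -0.5649 -0.0013] rows 10.4 w 0.504 grip 42.7 F [-0.4 -0.3 -0.9]
```

```bash
python3 -m jog '[[0.0085,-0.052,0,0],[0.0085,-0.052,0,0],[0.0085,-0.052,0,0],[0.0085,-0.052,0,0],[0.0085,-0.052,0,0]]' | tail -1
python3 -m jog '[[0.0085,-0.052,0,0],[0.0085,-0.052,0,0],[0.0085,-0.052,0,0],[0.0085,-0.052,0,0],[0.0085,-0.052,0,0]]' | tail -1
python3 -m jog '[[0.008,-0.045,0,0],[0,0,0.03,0],[0,0,0.03,0],[0,0,0.015,0],[0,0,0,0]]' | tail -1
python3 -m jog '[[0,0,0,0]]' | tail -1
python3 go.py .6277 .2013 .024 93.2
python3 - <<'E'
from h import *
im=snap('scene','s6');cv2.imwrite('pics/s6c.png',cv2.resize(im[190:390,290:520],None,fx=3,fy=3)[:,:,::-1])
E
```

```text
grip_force: 42.7
grip_force: 42.7
grip_force: 42.7
grip_force: 42.7
t 24.5 tcp [0.6298 0.2008 0.061 ] close-ang -86.9 down [ 0.002  0.001 -1.   ] q6 1.79
turn -0.001 ( -0.005555555555555556 rows of .18)
after turn, move [-0.0022 -0.0006  0.037 ] rows 0.0 w 0.506 grip 42.7 F [-0.6 -0.4 -1.2]
```

View pics/s6c.png

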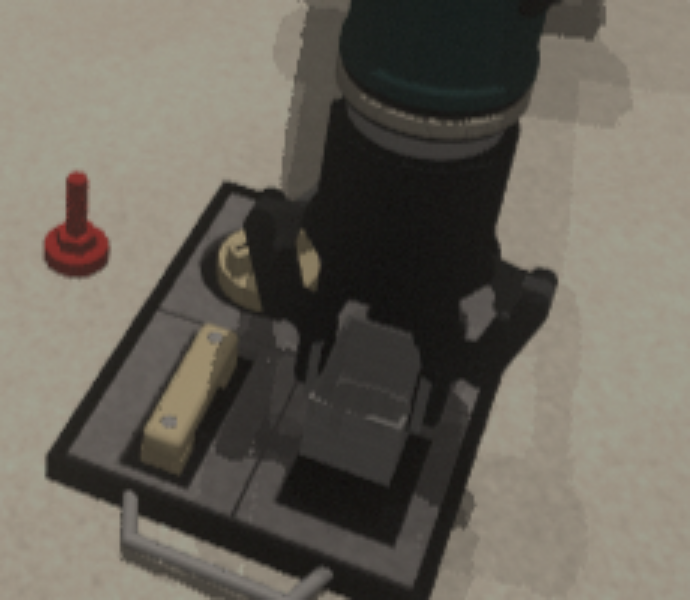

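The box is square to its recess (crop 355,440). I lower it.

```bash
python3 -m jog '[[-0.001,0,0.015,0],[0,0,0.012,0],[0,0,0.006,0],[0,0,0,0],[0,0,0,0]]' | grep -E "pos|force"
python3 go.py .6277 .2013 .024 93.2
python3 -m jog '[[0,0,0.002,0],[0,0,0.002,0],[0,0,0,0],[0,0,0,0]]' | grep -E "pos|force"
```

```text
tool_pos: [0.6278, 0.2007, 0.0266]
wrist_force: [-0.4, 0.1, -2.6]
grip_force: 42.7
t 25.18 tcp [0.6278 0.2007 0.0266] close-ang -86.8 down [ 0. -0. -1.] q6 1.79
turn -0.0 ( -0.0 rows of .18)
after turn, move [-0.0001 -0.0006  0.0026] rows 0.0 w 0.507 grip 42.7 F [-0.4  0.1 -2.6]
tool_pos: [0.6281, 0.2009, 0.025]
wrist_force: [-4.9, -1.8, 10.7]
grip_force: 44.1
```

```bash
python3 -m jog '[[0,0,0,0],[0,0,0,0],[0,0,0,0]]' 0.62 | grep -E "pos|force|width"
python3 -m jog '[[0,0,-0.03,0],[0,0,-0.05,0],[0,0,-0.05,0],[0,0,0,0],[0,0,0,0]]' | grep -E "pos|force"
python3 go.py .5951 -.0772 .155
```

```text
tool_pos: [0.6277, 0.2007, 0.0225]
wrist_force: [0.5, 0.8, -0.1]
width: 0.621
grip_force: 0.0
tool_pos: [0.6275, 0.2006, 0.1524]
wrist_force: [0.2, 1.4, 0.1]
grip_force: 0.0
t 26.68 tcp [0.6275 0.2006 0.1524] close-ang -86.8 down [-0. -0. -1.] q6 1.79
after turn, move [-0.0478  0.2756 -0.0025] rows 5.1 w 0.62 grip 0.0 F [0.2 1.4 0.1]
```

```bash
python3 -m jog '[[-0.0095,0.055,0,0],[-0.0095,0.055,0,0],[-0.0095,0.055,0,0],[-0.0095,0.055,0,0],[-0.0095,0.055,0,0]]' 0.5 30| tail -1
python3 -m jog '[[0,0,0,0],[0,0,0,0]]' | tail -1
python3 go.py .5951 -.0772 .085
python3 - <<'E'
from h import *
im=snap('top','t6');cv2.imwrite('pics/t6c.png',cv2.resize(im[155:315,145:365],None,fx=3,fy=3)[:,:,::-1])
E
```

```text
grip_force: 0.0
grip_force: 0.0
t 27.55 tcp [ 0.5944 -0.0763  0.1508] close-ang -86.9 down [-0.003  0.001 -1.   ] q6 1.35
after turn, move [0.0008 0.0011 0.0658] rows 0.0 w 0.501 grip 0.0 F [0.3 0.1 0.2]
```

View pics/t6c.png

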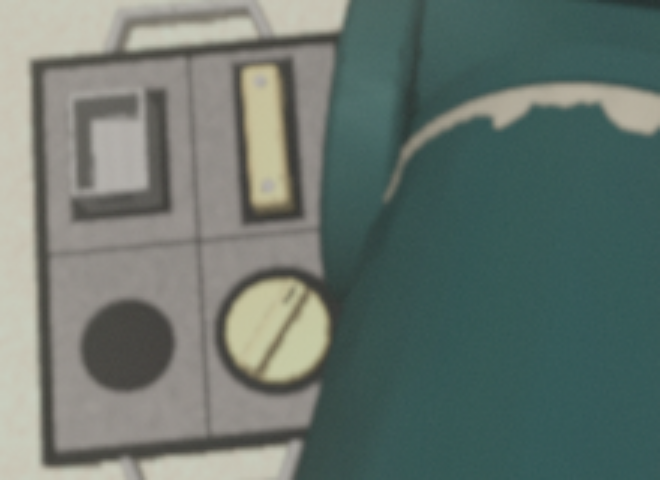

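The coin box sits in its recess (crop 118,145), shifted a little in the picture only because of its height. Now the foot.

```bash
python3 -m jog '[[0.0005,0.001,0.05,0],[0,0,0.05,0],[0,0,0.025,0],[0,0,0,0],[0,0,0,0]]' | grep -E "pos|force"
python3 go.py .5951 -.0772 .025
python3 -m jog '[[0,0,0,0],[0,0,0,0],[0,0,0,0],[0,0,0,0],[0,0,0,0]]' 0 40 | grep -E "pos|force|width"
python3 -m jog '[[0,0,-0.03,0],[0,0,-0.05,0],[0,0,-0.05,0],[0,0,0,0],[0,0,0,0]]' | grep -E "pos|force|width"
python3 go.py .5093 .1942 .155
python3 - <<'E'
from h import *
im=snap('scene','s7');cv2.imwrite('pics/s7c.png',cv2.resize(im[140:340,170:400],None,fx=3,fy=3)[:,:,::-1])
E
```

```text
tool_pos: [0.5973, -0.0765, 0.0287]
wrist_force: [-0.0, -0.2, -0.0]
grip_force: 0.0
t 28.23 tcp [ 0.5973 -0.0765  0.0287] close-ang -86.7 down [ 0.001 -0.    -1.   ] q6 1.34
after turn, move [-0.0022  0.0005  0.0037] rows 0.0 w 0.494 grip 0.0 F [-0.  -0.2 -0. ]
tool_pos: [0.5975, -0.0775, 0.0293]
wrist_force: [-0.3, 0.4, 5.7]
width: 0.125
grip_force: 39.3
tool_pos: [0.5955, -0.0775, 0.1571]
wrist_force: [-0.1, 0.3, -1.0]
width: 0.121
grip_force: 39.0
t 29.48 tcp [ 0.5955 -0.0775  0.1571] close-ang -86.8 down [-0.001  0.    -1.   ] q6 1.34
after turn, move [-0.071  -0.2761  0.0022] rows 5.2 w 0.121 grip 39.0 F [-0.1  0.3 -1. ]
```

View pics/s7c.png

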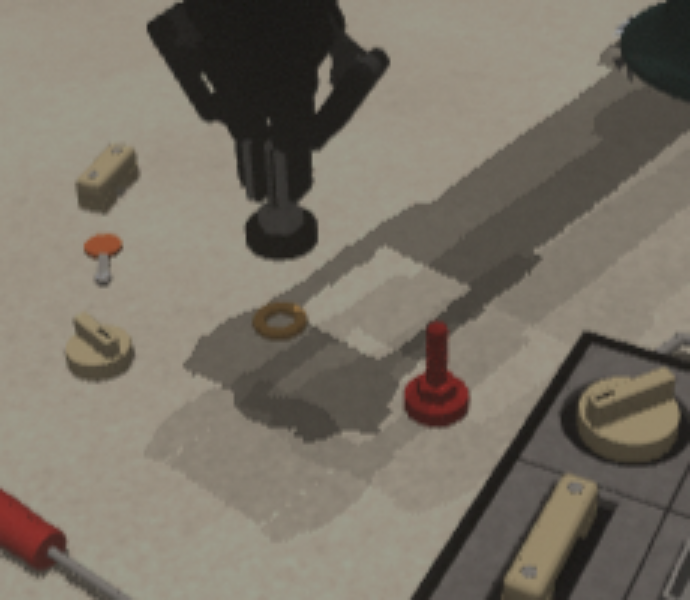

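The foot hangs upright at crop (280,230). I carry it to the small round recess.

```bash
python3 -m jog '[[-0.0117,-0.046,0,0],[-0.0117,-0.046,0,0],[-0.0117,-0.046,0,0],[-0.0117,-0.046,0,0],[-0.0117,-0.046,0,0]]' | tail -1
python3 -m jog '[[-0.0117,-0.046,0,0],[0,0,0.04,0],[0,0,0.04,0],[0,0,0,0],[0,0,0,0]]' | tail -1
python3 go.py .5105 .1942 .037
python3 - <<'E'
from h import *
im=snap('scene','s8');cv2.imwrite('pics/s8c.png',cv2.resize(im[190:390,290:520],None,fx=3,fy=3)[:,:,::-1])
E
```

```text
grip_force: 39.1
grip_force: 39.2
t 30.77 tcp [0.5106 0.1939 0.0775] close-ang -86.8 down [-0.001 -0.    -1.   ] q6 1.83
after turn, move [-0.     -0.0003  0.0405] rows 0.0 w 0.13 grip 39.2 F [ 0.5  0.6 -0. ]
```

View pics/s8c.png

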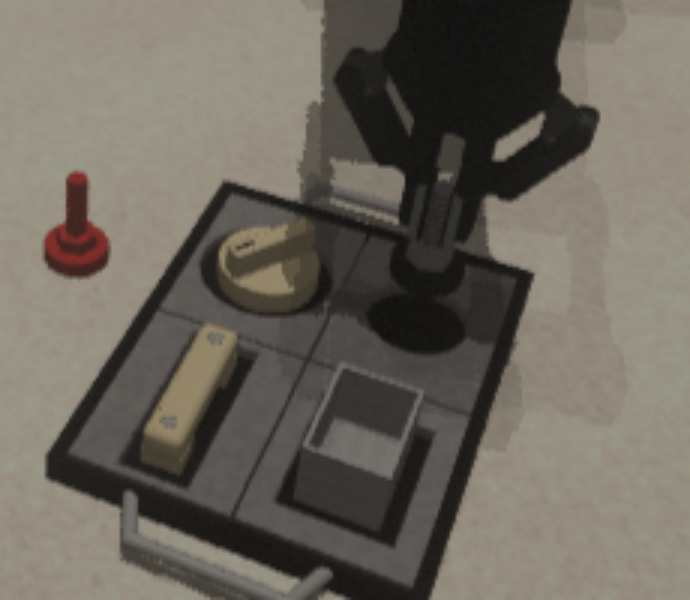

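```bash
python3 - <<'E'
from h import *
for p in([.5093,.1942,.016],[.5093,.1942,.008],[.5093,.1942,.0485],[.5093,.1942,.0605]):
    print(((proj('scene',p)-[290,190])*3).round(1))
E
python3 -m jog '[[0,0,0.02,0],[0,0,0.012,0],[0,0,0.005,0],[0,0,0,0],[0,0,0,0]]' | grep -E "pos|force"
python3 go.py .5105 .1942 .037
```

```text
[414.  317.6]
[411.8 327.7]
[423.6 275.1]
[427.3 258.9]
tool_pos: [0.5113, 0.1943, 0.0414]
wrist_force: [-0.2, -0.2, -1.3]
grip_force: 39.2
t 31.45 tcp [0.5113 0.1943 0.0414] close-ang -86.8 down [ 0.001  0.    -1.   ] q6 1.83
after turn, move [-0.0008  0.0001  0.0044] rows 0.0 w 0.123 grip 39.2 F [-0.2 -0.2 -1.3]
```

```bash
python3 -m jog '[[0,0,0.003,0],[0,0,0.0025,0],[0,0,0,0],[0,0,0,0]]' | grep -E "pos|force"
```

```text
tool_pos: [0.5114, 0.1945, 0.0373]
wrist_force: [-3.8, -0.8, 11.7]
grip_force: 40.5
```

Contact at TCP 0.037 m, the height expected for the recess floor. I release and rise clear.

```bash
python3 -m jog '[[0,0,0,0],[0,0,0,0],[0,0,0,0]]' 0.4 | grep -E "pos|force|width"
python3 -m jog '[[0,0,-0.03,0],[0,0,-0.05,0],[0,0,-0.05,0],[0,0,0,0]]' | grep -E "pos|force"
python3 -m jog '[[0,-0.055,0,0],[0,-0.055,0,0],[0,-0.055,0,0],[0,-0.055,0,0],[0,0,0,0]]' | grep -E "pos|force"
python3 - <<'E'
from h import *
im=snap('top','t9')[150:320,140:540];im2=snap('scene','s9')[190:390,290:520]
a=cv2.resize(im,None,fx=1.75,fy=1.75,interpolation=3);b=cv2.resize(im2,(322,280),interpolation=3)
c=np.zeros((a.shape[0]+b.shape[0],a.shape[1],3),np.uint8);c[:a.shape[0]]=a;c[a.shape[0]:,:322]=b
c[a.shape[0]:,322:644]=cv2.resize(im[5:165,10:140],(322,280),interpolation=3)
cv2.imwrite('pics/f.png',c[:,:,::-1]);print(c.shape)
E
```

```text
tool_pos: [0.5106, 0.1941, 0.035]
wrist_force: [0.0, 0.1, -0.1]
width: 0.399
grip_force: 0.0
tool_pos: [0.5145, 0.1954, 0.1707]
wrist_force: [0.3, -0.3, 0.1]
grip_force: 0.0
tool_pos: [0.4972, 0.417, 0.1634]
wrist_force: [-0.9, -0.2, 0.2]
grip_force: 0.0
(578, 700, 3)
```

View pics/f.png

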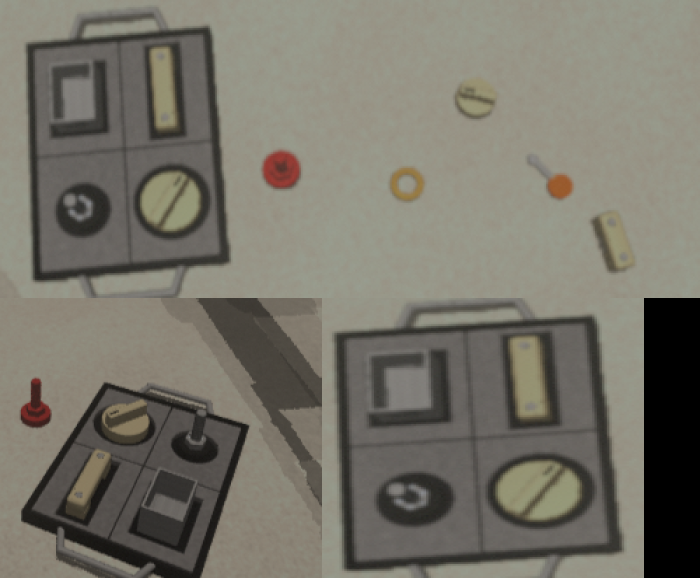

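All four parts stand in their recesses (foot at composite 83,208, knob 172,200, handle 162,88, box 75,92). The small knob, short handle and red look-alike have not moved.

```bash
python3 -c "
from workcell import bot
print(bot.finish_job())"
```

```text
the job is handed in; nothing more can be done
None
```

The job is handed in: the large knob, long handle, coin box and levelling foot went into their recesses in that order, and the last pictures show all four upright there, with the small knob, short handle and red look-alike left where they lay.

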